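# Fit the filter baskets to their portafilters

## Robot

A 7-joint arm with a two-finger parallel gripper is mounted at the origin on the work surface. World frame = base frame: x ahead of the robot, y to its left, z up, the work surface at z = 0. Lengths are in m, angles in rad, forces in N, time in s.
With the tool pointing down it reaches from about 0.425 to 0.925 m from the base axis. Payload 6.8 kg.
Tool frame: the origin (TCP) lies midway between the tips of the shut fingers; the grasp point (between the pads) lies 19 mm behind it; z points along the fingers, y is the direction in which the jaws open and shut (so a half turn about z gives the same grasp; the last joint's range is limited). The gripper opens to 85 mm and grips with 20 to 120 N. Pads are 22 mm wide; open, the fingers measure 114 mm over their backs; the gripper's body (76 mm by 85 mm) begins 54 mm behind the grasp point. The pads swing forward as they close: fully open they stand 13 mm farther back than shut.
Start: joints at [-1.402, 0.477, 0.022, 1.555, -0.011, 1.109, -0.083], TCP at [0.184, 0.649, 0.193] pointing down, gripper open.
Joint ranges: [-2.96, 2.96], [-0.34, 2.1], [-1.41, 1.46], [0.24, 2.44], [-1.37, 4.51], [0.17, 1.92], [-2.96, 2.96]. Speed limits (rad/s): [2.39, 2.39, 3.14, 3.14, 3.14, 3.14, 3.14].

## Interface

Orientations are given as a unit quaternion [w, x, y, z].
In Python, from station import bot gives the robot as it stands.
- The arm moves only by the shell command python3 -m jog 'ROWS' [FORCE]. ROWS is JSON, a list of rows, each a list of 3 entries, a list of its own where there are three numbers: the shift along the tool's x, y, z in mm, then the turn, a rotation vector about the tool's x, y, z in degrees, then the closure, from -1 (fully open) to 1 (shut). A call has 1 to 12 rows; each row shifts and turns the commanded pose from where the row before left it, along the tool's axes as they then stand; what a row does not reach is not made up. A row lasts 1/8 s, in which the tool goes at most 62.5 mm and 10.7 degrees, less where a joint would pass 70% of its speed; a pose out of reach is approached as far as the arm can. A call is refused whole if a number of a shift passes 62.5 or a number of a turn 10.7, either way. A call with a gripper value outside its range is refused whole. The fingers move at their own pace and stop on an object; FORCE is the grip in N (left out, the last holds). Time passes only in rows, so rows that do not move let the fingers close. It gives the time, the measured TCP pose, the force and the opening at its end, in the units of the state.
- bot.get_obs(): the state, without advancing time (a new reading comes with each control period).
- bot.read_camera(name): name is "side" or "top"; returns (picture, depth): 420x560x3 uint8, red, green, blue; 420x560 float32, m along the optical axis (not along the pixel's ray), 0 where there is no reading.
- bot.camera_info(name): a dict with "fx", "fy", "cx", "cy" (pixels), "k1" (the pictures are not rectified: a ray, as slopes to the right and down, at radius r is drawn at 1 + k1 r^2 times it, then the intrinsics apply), "world_from_camera" (4x4, takes a point from camera to world coordinates). Camera axes: x right, y up, looking along -z (the intrinsics and any distortion apply to the point x, -y, -z); pixel columns grow to the right and rows downward; lengths in m; the calibration is good to about 2 mm. A picture is of the moment at which its call begins. camera_info takes no time and is no camera call.
- bot.hand_in(): hands the job in, once; it reports no verdict.
Trained networks look in the newest picture that a camera, given by its name, has taken for a name from the list of things; names that differ only in an ending like _2 or _b are one class to them, and where a whole thing is asked for, a point or a joint stands for the part that bears it (a point fixed in the world has none). Each returns a list of dicts, best first, with "score" (0 to 1); they miss things now and then, are a little off and sometimes report something else, mostly with a low value. They report only what shows in the picture. A call takes as long as a camera call. They do not tell look-alikes from the thing itself.
- bot.find_in(camera, thing): "xy" ([column, row] as shares, 0 to 1, of the picture: columns of its width, rows of its height, amid what is visible of it).
- bot.cut_out(camera, thing): "pixels" (420x560 bool, what is visible of it) and "xy" ([column, row] as shares, 0 to 1, of the picture: columns of its width, rows of its height, amid what is visible of it).
- bot.landmark_of(camera, thing): "xy" ([column, row] as shares, 0 to 1, of the picture: columns of its width, rows of its height: a listed point, or the origin of a listed thing).
The state is a dict: "t": time; "q": joint angles; "joint_vel": joint speeds; "joint_torque": joint torques, N m; "eef_pos": TCP position; "tool_rot": TCP orientation; "contact_force": force on the tool from outside, world axes, zero at the start; "torque": the same for the moment, N m; "gripper_width": opening from 0.0 (shut) to 1.0 (fully open).
Only numpy, scipy, OpenCV 4.12 (cv2) and the standard library are available. Lean on these libraries where they do the work, as an engineer would, in place of code of your own. Each camera call takes 0.05 s, during which the arm holds its last target.

## Task

Fit each of the four filter baskets, mouth up, into the portafilter it belongs to, so that it hangs fully home with its rim lying flat all round on the top edge: large baskets go in large portafilters and small in small, and of each size the deep gold-coated basket goes in the bottomless portafilter (wooden handle) and the shallow silver one in the spouted portafilter (black handle). Leave the tamper and the shot glass standing where they are.

Things in the scene. Friction and masses are not known exactly. Their poses are not given: they have to be found in the camera images.
- large_shallow_center (a point): Large shallow filter basket: loose round open cup, plain steel, silver, perforated floor, 25 mm high, mouth up, about 45 g. Flat rim 64 mm across, 3 mm thick; wall below tapers from 55 to 48 mm across at the foot. Grip across the rim from above, fingertips only a few mm below it. Point: on the axis half-way up, 12.5 mm below the rim's top; z up out of the mouth.
- large_deep_center (a point): Large deep filter basket: loose round open cup, gold-coated steel, perforated floor, 40 mm high, mouth up, about 65 g. Flat rim 64 mm across, 3 mm thick; wall below tapers from 55 to 48 mm across at the foot. Grip across the rim from above, fingertips only a few mm below it. Point: on the axis half-way up, 20 mm below the rim's top; z up out of the mouth.
- small_shallow_center (a point): Small shallow filter basket: loose round open cup, plain steel, silver, perforated floor, 23 mm high, mouth up, about 30 g. Flat rim 51 mm across, 3 mm thick; wall below tapers from 42 to 36 mm across at the foot. Grip across the rim from above, fingertips only a few mm below it. Point: on the axis half-way up, 11.5 mm below the rim's top; z up out of the mouth.
- small_deep_center (a point): Small deep filter basket: loose round open cup, gold-coated steel, perforated floor, 36 mm high, mouth up, about 42 g. Flat rim 51 mm across, 3 mm thick; wall below tapers from 42 to 36 mm across at the foot. Grip across the rim from above, fingertips only a few mm below it. Point: on the axis half-way up, 18 mm below the rim's top; z up out of the mouth.
- large_spouted_mouth (a point): Large spouted portafilter, fixed level in a dark stand: steel floor 28 mm below the mouth with a drain hole, black handle. Head 64 mm across, bore 58 mm, 32 mm high; two ears (78 mm over all) 11 mm below its top edge. Handle along the point's +x, to 190 mm, below the top edge. Point: centre of the mouth, level with the top edge, 85 mm above the bench; z up. A seated basket's rim lies on the edge, its top 3 mm above the point.
- large_bottomless_mouth (a point): Large bottomless portafilter, fixed level in a dark stand: open ring seen straight through, wooden handle. Head 64 mm across, bore 58 mm, 32 mm high; two ears (78 mm over all) 11 mm below its top edge. Handle along the point's +x, to 190 mm, below the top edge. Point: centre of the mouth, level with the top edge, 85 mm above the bench; z up. A seated basket's rim lies on the edge, its top 3 mm above the point.
- small_spouted_mouth (a point): Small spouted portafilter, fixed level in a dark stand: steel floor 26 mm below the mouth with a drain hole, black handle. Head 51 mm across, bore 45 mm, 32 mm high; two ears (65 mm over all) 11 mm below its top edge. Handle along the point's +x, to 183 mm, below the top edge. Point: centre of the mouth, level with the top edge, 85 mm above the bench; z up. A seated basket's rim lies on the edge, its top 3 mm above the point.
- small_bottomless_mouth (a point): Small bottomless portafilter, fixed level in a dark stand: open ring seen straight through, wooden handle. Head 51 mm across, bore 45 mm, 32 mm high; two ears (65 mm over all) 11 mm below its top edge. Handle along the point's +x, to 183 mm, below the top edge. Point: centre of the mouth, level with the top edge, 85 mm above the bench; z up. A seated basket's rim lies on the edge, its top 3 mm above the point.
- tamper_center (a point): Bystander: a steel tamper standing on its 53 mm wide foot, 88 mm tall, 350 g; the point is half-way up its axis, z up.
- shot_glass_center (a point): Bystander: a small green-tinted shot glass, 48 mm across, 60 mm tall; the point is half-way up its axis, z up.
Not all that is in view belongs to the job. Leave any pink look-alike of the part that bears small_bottomless_mouth alone. Leave any blue look-alike of the part that bears large_bottomless_mouth alone.

How it is judged:
At the end, for the whole second after the job is handed in: Each basket hangs in its own portafilter (by size; deep in bottomless, shallow in spouted): axis within 6 mm of the mouth's centre, rim at most 2.5 mm above its seat, upright within 0.1 rad, released and at rest (horizontal distance between large_shallow_center and large_spouted_mouth below 0.006 m and z of large_shallow_center in the frame of large_spouted_mouth below -0.007 m and angle between each of large_shallow_center, large_deep_center, small_shallow_center, small_deep_center's own z axis and vertical below 0.1 rad and linear speed of each of large_shallow, large_deep, small_shallow, small_deep below 0.02 m/s and horizontal distance between large_deep_center and large_bottomless_mouth below 0.006 m and z of large_deep_center in the frame of large_bottomless_mouth below -0.0145 m and horizontal distance between small_shallow_center and small_spouted_mouth below 0.006 m and z of small_shallow_center in the frame of small_spouted_mouth below -0.006 m and horizontal distance between small_deep_center and small_bottomless_mouth below 0.006 m and z of small_deep_center in the frame of small_bottomless_mouth below -0.0125 m); the robot touches nothing.
It fails at once if the tamper is pushed more than 30 mm from its place or tipped by more than 0.4 rad (distance of tamper_center from where it was at the start of the episode above 0.03 m or angle between tamper_center's own z axis and vertical above 0.4 rad).
It fails at once if the shot glass is pushed more than 30 mm from its place or tipped by more than 0.4 rad (distance of shot_glass_center from where it was at the start of the episode above 0.03 m or angle between shot_glass_center's own z axis and vertical above 0.4 rad).
It also fails if it takes over 96 s, if anything falls off the work surface, if the arm or the gripper's body presses on something with over 40 N, if the wrist force passes 120 N, or if a joint passes its speed limit or range.

## Working session

There is one attempt and no reset: what is moved stays moved. The work goes in short steps, Python scripts to look and compute and a shell command to move; the robot and the scene stay as the last step left them, time stands still between calls to the robot, and variables do not carry over. Pictures are saved under pics/ and viewed, and the job is handed in when it is done.

```bash
ls; mkdir -p pics; python3 - <<'E'
from station import bot
import cv2,numpy as np
o=bot.get_obs();print(o)
for c in("top","side"):
    p,d=bot.read_camera(c);cv2.imwrite(f"pics/{c}0.png",p[:,:,::-1]);np.save(f"pics/{c}0d.npy",d);i=bot.camera_info(c);print(i)
E
```

```text
pics
{'t': 0.0, 'q': array([-1.40210009,  0.47783288,  0.02235469,  1.55644306, -0.01148941,
        1.10933094, -0.0831248 ]), 'joint_vel': array([ 0.00090023, -0.00080816,  0.00061091, -0.00108268,  0.00108878,
        0.00090292, -0.00098453]), 'joint_torque': array([ 2.91954648e-04, -5.96456945e+01,  1.60828941e+00, -2.81185806e+01,
        1.25150554e-02,  9.38710989e-03, -1.94174277e-05]), 'eef_pos': array([0.18431012, 0.64865189, 0.19230767]), 'tool_rot': array([-5.14242360e-05,  1.37962447e-01,  9.90437012e-01, -9.41490027e-04]), 'contact_force': array([-0.22346048,  0.27769814,  0.44330413]), 'torque': array([ 0.01048741, -0.03369274,  0.01267816]), 'gripper_width': 0.999512088830125}
{'fx': 476.62167895816583, 'fy': 476.62167895816583, 'cx': 279.1459125408668, 'cy': 213.3873617155563, 'k1': -0.06158276622293504, 'world_from_camera': array([[ 0.00167484,  0.9938468 , -0.11075077,  0.28274131],
       [-0.99999278,  0.00204235,  0.00320499,  0.02754678],
       [ 0.00341146,  0.1107446 ,  0.99384304,  1.22236163],
       [ 0.        ,  0.        ,  0.        ,  1.        ]])}
{'fx': 480.1263802363344, 'fy': 480.1263802363344, 'cx': 266.65770080383714, 'cy': 209.48450158228414, 'k1': -0.13766207114768303, 'world_from_camera': array([[ 0.70326403,  0.50655509, -0.49882025, -0.20567714],
       [-0.7108502 ,  0.51146944, -0.482795  , -0.62809918],
       [ 0.01056905,  0.69411883,  0.71978285,  1.0087869 ],
       [ 0.        ,  0.        ,  0.        ,  1.        ]])}
```

View pics/top0.png

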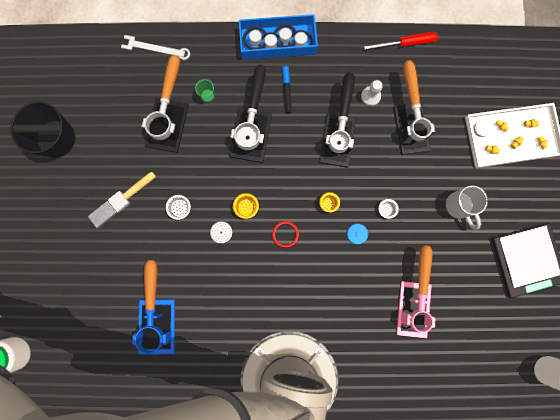

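View pics/side0.png

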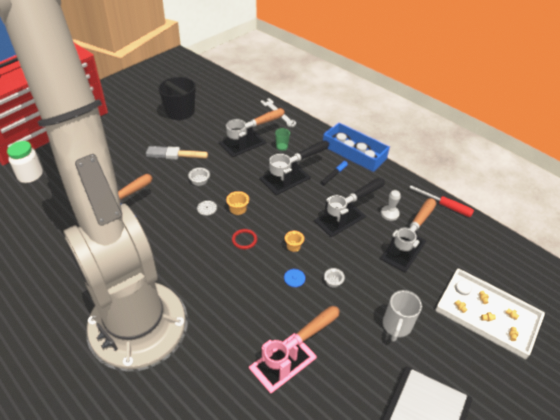

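Top view: the portafilter candidates are wooden (158,123) and (420,128), black (247,138) and (339,142), with look-alikes blue (150,340) and pink (421,322). The baskets are silver (178,207) and (388,209), gold (246,206) and (330,202). The flat discs and ring at (221,232), (286,234) and (357,234) are distractors. Next I'll measure them.

```bash
cat > h.py <<'E'
import numpy as np,cv2
from station import bot
def ray(c,px):
    i=bot.camera_info(c);K=np.array([[i['fx'],0,i['cx']],[0,i['fy'],i['cy']],[0,0,1]])
    u=cv2.undistortPoints(np.array(px,float).reshape(-1,1,2),K,np.array([i['k1'],0,0,0,0.])).reshape(-1,2)
    W=i['world_from_camera'];d=np.c_[u[:,0],-u[:,1],-np.ones(len(u))]@W[:3,:3].T
    return W[:3,3],d
def onplane(c,px,z):
    o,d=ray(c,px);s=(z-o[2])/d[:,2];return o+d*s[:,None]
def cloud(c,depth):
    h,w=depth.shape;v,u=np.mgrid[:h,:w]
    o,d=ray(c,np.c_[u.ravel(),v.ravel()]);P=o+d*depth.reshape(-1,1);P[depth.ravel()==0]=np.nan
    return P.reshape(h,w,3)
def tri(pa,pb):
    A=np.zeros((3,3));b=np.zeros(3)
    for c,p in(("top",pa),("side",pb)):
        o,d=ray(c,[p]);d=d[0]/np.linalg.norm(d);M=np.eye(3)-np.outer(d,d);A+=M;b+=M@o
    return np.linalg.solve(A,b)
S=np.array([560,420])
N={"large_shallow_center":.0125,"large_deep_center":.02,"small_shallow_center":.0115,"small_deep_center":.018,"large_spouted_mouth":.085,"large_bottomless_mouth":.085,"small_spouted_mouth":.085,"small_bottomless_mouth":.085}
E
python3 - <<'E'
from h import *
for n,z in N.items():
    for c in("top","side"):
        for r in bot.landmark_of(c,n)[:3]:
            p=np.array(r['xy'])*S;print(n,c,round(r['score'],2),p.round(1),onplane(c,[p],z)[0].round(4))
for n in("tamper_center","shot_glass_center"):
    r=bot.landmark_of("top",n)[0];print(n,onplane("top",[np.array(r['xy'])*S],.04))
print(bot.get_obs()['t'])
E
```

```text
large_shallow_center top 0.67 [179.5 206.8] [0.434  0.2791 0.0125]
large_shallow_center side 0.5 [199.3 178.1] [0.4329 0.2807 0.0125]
large_deep_center top 0.69 [243.4 206.4] [0.4344 0.1147 0.02  ]
large_deep_center side 0.57 [242.4 206.5] [0.4385 0.0926 0.02  ]
small_shallow_center top 0.8 [387.  211.6] [ 0.4229 -0.2533  0.0115]
small_shallow_center side 0.71 [405.3 236.6] [ 0.685  -0.3041  0.0115]
small_shallow_center side 0.5 [332.4 280.4] [ 0.4262 -0.253   0.0115]
small_deep_center top 0.8 [327.  203.5] [ 0.4426 -0.0983  0.018 ]
small_deep_center side 0.75 [294.2 243.1] [ 0.4443 -0.1041  0.018 ]
large_spouted_mouth top 0.61 [245.1 135.2] [0.6021 0.1076 0.085 ]
large_spouted_mouth side 0.55 [281.9 160.6] [0.6101 0.1015 0.085 ]
large_bottomless_mouth top 0.85 [148.5 338.7] [0.1124 0.3305 0.085 ]
large_bottomless_mouth top 0.74 [155.5 122. ] [0.6357 0.3293 0.085 ]
large_bottomless_mouth side 0.82 [237.9 126.5] [0.6327 0.318  0.085 ]
large_bottomless_mouth side 0.56 [334.5 278.8] [ 0.3867 -0.2812  0.085 ]
small_spouted_mouth top 0.56 [341.4 139.5] [ 0.592  -0.1283  0.085 ]
small_spouted_mouth top 0.29 [376.8  89.3] [ 0.7212 -0.219   0.085 ]
small_spouted_mouth side 0.75 [336.7 200.2] [ 0.5958 -0.1186  0.085 ]
small_spouted_mouth side 0.57 [233.6 125.2] [0.6276 0.333  0.085 ]
small_bottomless_mouth top 0.81 [425.  125.3] [ 0.6296 -0.3366  0.085 ]
small_bottomless_mouth top 0.75 [420.3 322.9] [ 0.1497 -0.3102  0.085 ]
small_bottomless_mouth side 0.68 [404.6 236.2] [ 0.6191 -0.3259  0.085 ]
small_bottomless_mouth side 0.63 [277.2 352.8] [ 0.1535 -0.3176  0.085 ]
tamper_center [[ 0.73486945 -0.21585887  0.04      ]]
shot_glass_center [[0.73522634 0.21582538 0.04      ]]
1.0
```

```bash
python3 - <<'E'
import cv2,numpy as np
p=cv2.imread("pics/top0.png")
a=cv2.resize(p[90:250,120:280],None,fx=2.5,fy=2.5,interpolation=cv2.INTER_CUBIC)
b=cv2.resize(p[90:250,290:450],None,fx=2.5,fy=2.5,interpolation=cv2.INTER_CUBIC)
cv2.imwrite("pics/crop0.png",np.hstack([a,b]))
E
```

```text
(no output)
```

View pics/crop0.png

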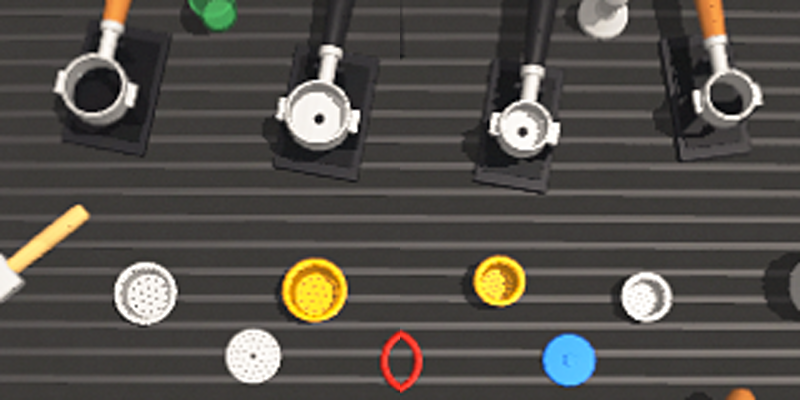

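The crops confirm the choice: the two large parts are on the left and the two small ones on the right, and the neighbouring discs and ring are flat. I'll refine the centres by fitting annuli to the depth data from both cameras.

```bash
cat >> h.py <<'E'
from scipy.optimize import minimize
def annulus(P,c0,z,ro,ri,tol=.004):
    q=P.reshape(-1,3);q=q[np.isfinite(q[:,0])]
    q=q[(np.abs(q[:,2]-z)<tol)&(np.hypot(q[:,0]-c0[0],q[:,1]-c0[1])<ro+.018)]
    rm=(ro+ri)/2;c=np.array(c0[:2],float)
    if len(q)<8:return None
    best=None
    g=np.arange(-.012,.0121,.0005)
    X=c[0]+g[:,None,None];Y=c[1]+g[None,:,None]
    r=np.hypot(q[:,0]-X,q[:,1]-Y)
    s=np.exp(-((r-rm)/(.6*(ro-ri)))**2).sum(2)
    w=np.where(s>.97*s.max(),s,0);cx=(w*X[:,:,0]).sum()/w.sum();cy=(w*Y[:,:,0]).sum()/w.sum()
    return np.array([cx,cy]),len(q),q[:,2].mean(),s.max()/len(q)
C={"large_shallow_center":(.434,.280,.025),"large_deep_center":(.435,.107,.040),"small_shallow_center":(.425,-.2535,.023),"small_deep_center":(.443,-.101,.036),"large_spouted_mouth":(.605,.104,.085),"large_bottomless_mouth":(.634,.324,.085),"small_spouted_mouth":(.594,-.123,.085),"small_bottomless_mouth":(.624,-.331,.085)}
def dims(n):
    if 'center' in n:return (.032,.0275) if 'large' in n else (.0255,.021)
    return (.032,.029) if 'large' in n else (.0255,.0225)
E
python3 - <<'E'
from h import *
for c in("top","side"):
    P=cloud(c,np.load(f"pics/{c}0d.npy"))
    for n,(x,y,z) in C.items():
        r=annulus(P,(x,y),z,*dims(n)); print(c,n,None if r is None else (r[0].round(4),r[1],r[2].round(4),r[3].round(2)))
E
```

```text
top large_shallow_center (array([0.4322, 0.2808]), 167, np.float64(0.0249), np.float64(0.62))
top large_deep_center (array([0.4335, 0.1072]), 164, np.float64(0.0402), np.float64(0.66))
top small_shallow_center (array([ 0.4296, -0.2527]), 129, np.float64(0.0228), np.float64(0.63))
top small_deep_center (array([ 0.4437, -0.103 ]), 120, np.float64(0.0363), np.float64(0.65))
top large_spouted_mouth (array([0.6044, 0.1031]), 103, np.float64(0.0846), np.float64(0.72))
top large_bottomless_mouth (array([0.6314, 0.3252]), 103, np.float64(0.0845), np.float64(0.58))
top small_spouted_mouth (array([ 0.5912, -0.1242]), 90, np.float64(0.0846), np.float64(0.62))
top small_bottomless_mouth (array([ 0.6241, -0.3284]), 93, np.float64(0.0847), np.float64(0.56))
side large_shallow_center (array([0.4324, 0.2824]), 88, np.float64(0.0252), np.float64(0.56))
side large_deep_center (array([0.4347, 0.1099]), 107, np.float64(0.0403), np.float64(0.62))
side small_shallow_center (array([ 0.4297, -0.2534]), 124, np.float64(0.0228), np.float64(0.6))
side small_deep_center (array([ 0.4445, -0.1019]), 106, np.float64(0.0358), np.float64(0.58))
side large_spouted_mouth (array([0.6041, 0.1048]), 91, np.float64(0.0847), np.float64(0.54))
side large_bottomless_mouth (array([0.6325, 0.3282]), 85, np.float64(0.0849), np.float64(0.5))
side small_spouted_mouth (array([ 0.592, -0.124]), 79, np.float64(0.0843), np.float64(0.54))
side small_bottomless_mouth (array([ 0.6238, -0.3283]), 90, np.float64(0.0842), np.float64(0.56))
```

```bash
python3 -m jog '[[[0,0,0],[0,0,-7.9],-1],[[0,0,0],[0,0,-7.9],-1],[[-31,-46,0],[0,0,0],-1],[[-31,-46,0],[0,0,0],-1],[[-31,-46,0],[0,0,0],-1],[[-31,-46,0],[0,0,0],-1],[[-31,-46,0],[0,0,0],-1],[[-31,-46,0],[0,0,0],-1],[[-31,-46,0],[0,0,0],-1],[[-31,-46,0],[0,0,0],-1],[[0,0,0],[0,0,0],-1],[[0,0,0],[0,0,0],-1]]' 30
```

```text
t: 2.5
eef_pos: [0.4318, 0.2815, 0.1934]
tool_rot: [-0.0, 0.001, 1.0, 0.0]
contact_force: [0.7, 0.8, -0.2]
gripper_width: 1.003
```

```bash
python3 -m jog '[[[0,0,45],[0,0,0],-1],[[0,0,45],[0,0,0],-1],[[0,0,45],[0,0,0],-1],[[0,0,30],[0,0,0],-1],[[0,0,15],[0,0,0],-1],[[0,0,0],[0,0,0],-1],[[0,0,0],[0,0,0],-1],[[0,0,0],[0,0,0],-1]]' && python3 -c "
from h import *
p,d=bot.read_camera('side');cv2.imwrite('pics/s1.png',cv2.resize(p[110:250,120:280],None,fx=4,fy=4)[:,:,::-1])"
```

```text
t: 3.5
eef_pos: [0.4328, 0.2818, 0.0145]
tool_rot: [0.001, 0.001, 1.0, 0.001]
contact_force: [-1.1, 0.4, 0.7]
gripper_width: 1.001
```

View pics/s1.png

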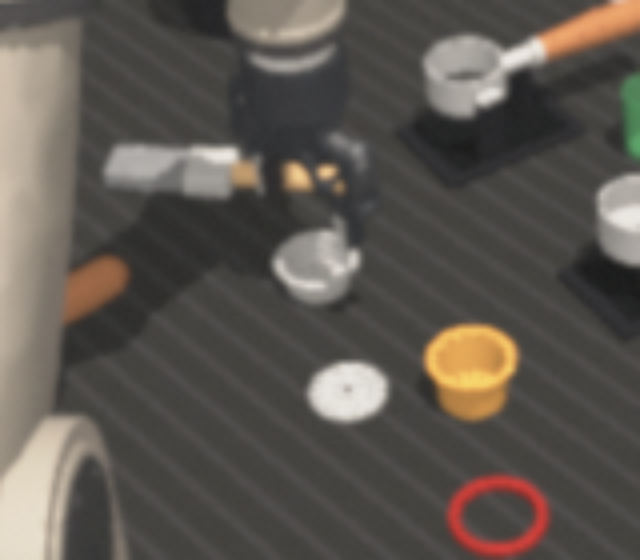

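The gripper straddles the silver basket with the tips at rim height, so I'll close.

```bash
python3 -m jog '[[[0,0,0],[0,0,0],0],[[0,0,0],[0,0,0],1],[[0,0,0],[0,0,0],1],[[0,0,0],[0,0,0],1],[[0,0,0],[0,0,0],1]]' 30 && python3 -m jog '[[[0,0,-15],[0,0,0],1],[[0,0,-45],[0,0,0],1],[[0,0,-45],[0,0,0],1],[[0,0,-30],[0,0,0],1],[[0,0,0],[0,0,0],1],[[0,0,0],[0,0,0],1]]' && python3 -c "
from h import *
p,d=bot.read_camera('side');cv2.imwrite('pics/s2.png',cv2.resize(p[70:250,120:320],None,fx=3,fy=3)[:,:,::-1]);np.save('pics/s2d.npy',d)"
```

```text
t: 4.18
eef_pos: [0.4321, 0.281, 0.0133]
tool_rot: [-0.0, 0.001, 1.0, -0.0]
contact_force: [-0.1, -0.5, -0.6]
gripper_width: 0.004
t: 4.92
eef_pos: [0.4317, 0.2808, 0.1483]
tool_rot: [-0.0, 0.001, 1.0, 0.0]
contact_force: [-0.1, 0.7, 0.1]
gripper_width: 0.002
```

View pics/s2.png

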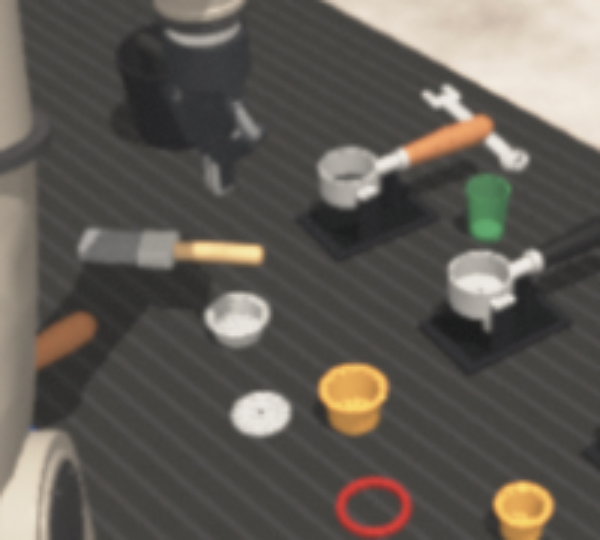

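It missed: the fingers shut above or inside the basket. Before retrying I'll measure the actual tip height against opening from the depth image.

```bash
cat > tip.py <<'E'
from h import *
import sys
o=bot.get_obs();e=o['eef_pos']
for c in("side","top"):
    p,d=bot.read_camera(c);P=cloud(c,d).reshape(-1,3);q=P[np.isfinite(P[:,0])]
    q=q[(abs(q[:,0]-e[0])<.03)&(abs(q[:,1]-e[1])<.07)&(q[:,2]>e[2]-.02)&(q[:,2]<e[2]+.1)]-e
    for s in(-1,1):
        k=q[(q[:,1]*s>0)]
        if len(k)<3: continue
        k=k[k[:,2].argsort()]
        print(c,s,len(k),'low z',k[:4,2].round(4),'xy',k[:8].mean(0).round(4))
print(o['gripper_width'])
E
python3 tip.py; python3 -m jog '[[[0,0,0],[0,0,0],-0.5],[[0,0,0],[0,0,0],-0.5],[[0,0,0],[0,0,0],-0.5],[[0,0,0],[0,0,0],-0.5]]'; python3 tip.py;python3 -m jog '[[[0,0,0],[0,0,0],-1],[[0,0,0],[0,0,0],-1],[[0,0,0],[0,0,0],-1],[[0,0,0],[0,0,0],-1]]'; python3 tip.py;
```

```text
side -1 126 low z [0.039  0.0419 0.042  0.0424] xy [-0.0046 -0.006   0.0438]
side 1 61 low z [0.0385 0.0438 0.0445 0.0456] xy [-0.0104  0.0032  0.0468]
top -1 33 low z [0.0374 0.0483 0.0527 0.0532] xy [-0.0084 -0.0118  0.0616]
-0.004010923696889833
t: 5.58
eef_pos: [0.4321, 0.2811, 0.1482]
tool_rot: [-0.0, 0.001, 1.0, -0.0]
contact_force: [-0.0, -0.7, -0.1]
gripper_width: 0.745
side -1 119 low z [0.0454 0.0465 0.048  0.0492] xy [-0.0043 -0.037   0.0496]
side 1 133 low z [0.0453 0.0457 0.0471 0.0474] xy [0.0007 0.0321 0.0472]
top -1 48 low z [0.0506 0.052  0.0613 0.0628] xy [-0.0106 -0.0398  0.0608]
0.7450007854998703
t: 6.18
eef_pos: [0.4321, 0.2811, 0.1483]
tool_rot: [0.0, 0.001, 1.0, 0.0]
contact_force: [-0.9, -0.1, 0.4]
gripper_width: 1.0
side -1 81 low z [0.0521 0.0546 0.0547 0.0558] xy [-0.0057 -0.0472  0.0566]
side 1 112 low z [0.051  0.0534 0.0539 0.0539] xy [0.0002 0.0436 0.0538]
top -1 20 low z [0.0536 0.0609 0.061  0.0612] xy [-0.0101 -0.0513  0.0614]
0.99995473373726
```

```bash
python3 - <<'E'
from h import *
P=cloud('side',np.load("pics/s2d.npy"));n="large_shallow_center";r=annulus(P,C[n],.025,*dims(n));print(r)
P=cloud('side',np.load("pics/side0d.npy"));r=annulus(P,C[n],.025,*dims(n));print(r)
E
```

```text
(array([0.43255959, 0.28320384]), 94, np.float64(0.025100302581888265), np.float64(0.5665662438129448))
(array([0.43240559, 0.2824066 ]), 88, np.float64(0.025226329826636716), np.float64(0.5553234295727577))
```

```bash
python3 - <<'E'
from h import *
e=bot.get_obs()['eef_pos']
p,d=bot.read_camera('side');i=bot.camera_info('side');W=i['world_from_camera']
def proj(X):
    c=W[:3,:3].T@(np.array(X)-W[:3,3]);x,y=c[0]/-c[2],-c[1]/-c[2];f=1+i['k1']*(x*x+y*y);return np.array([i['cx']+i['fx']*x*f,i['cy']+i['fy']*y*f])
p=p.copy();o=(150,60)
im=cv2.resize(p[60:180,150:290],None,fx=5,fy=5,interpolation=cv2.INTER_CUBIC)[:,:,::-1].copy()
for dy in(-.0425,0,.0425):
  for dz in(0,.013,.026,.05):
    u=(proj(e+[0,dy,dz])-o)*5;cv2.circle(im,tuple(int(v) for v in u),3,(0,0,255),-1)
dz=cv2.resize((d[60:180,150:290]==0).astype(np.uint8)*255,None,fx=5,fy=5)
cv2.imwrite('pics/s3.png',im);print((d[60:180,150:290]==0).sum())
P=cloud('side',d)[60:180,150:290]-e
z=P[:,:,2]
print(np.round(z[20:70:2,20:70:3]*1000).astype(int) if np.isfinite(z[20:70:2,20:70:3]).all() else np.nan_to_num(np.round(z[20:70:2,20:70:3]*1000),nan=-999).astype(int))
E
```

```text
63
[[ -42  -47  217  230  233  232  233  230  228  218  213 -143 -149 -149
  -153 -149 -150]
 [ -41  -54  215  219  218  220  220  219  217  212  212 -144 -147 -149
  -150 -153 -146]
 [ -42  -40  213  212  214  214  216  213  212  211  209 -148 -148 -146
  -147 -147 -147]
 [ -47  -40  207  209  212  213  211  212  209  205  200 -147 -142 -143
  -148 -143 -141]
 [ -57  -45  203  204  207  206  206  207  203  199  197 -145 -144 -147
  -147 -147 -144]
 [ -81  157  196  197  202  205  201  198  198  194  188  179 -146 -146
  -145 -149 -148]
 [ -90  151  188  194  194  198  196  193  190  189  183  172 -141 -152
  -147 -145 -142]
 [ -95  146  179  184  188  189  187  189  184  183  181 -148 -149 -148
  -144 -143 -149]
 [ -38  141  173  181  181  183  182  184  181 -999  173 -143 -146 -148
  -148 -147 -148]
 [ -47  133  128  175  176  174  177  177  173  171  168 -146 -145 -146
  -148 -147 -149]
 [ -59  126  -59  114  168  171  173  170  169  167  162 -149 -144 -149
  -139 -145 -152]
 [ -66  119  112  136  143  145  149  154  158  160  155 -143 -147 -151
  -153 -148 -149]
 [ -72  110  109 
[... 453 characters left out ...]
5   82   75 -129  113  127 -150 -146  139  135  133
  -149 -148 -146]
 [-127 -128 -123   80   76   75 -136 -140  120  117  117  137  133  128
  -149 -152 -150]
 [-142 -140 -139   75   69   64 -149 -148  114  114 -147  131  125  121
  -150 -148 -150]
 [-146 -148 -149   64   64   60 -148 -146 -151  107  110  120  120  110
   115 -147 -149]
 [-148 -147 -146 -145   55 -145 -148 -145 -149 -147  107  114  119  107
   109 -151 -144]
 [-146 -146 -148 -147 -149 -149 -147 -146 -151 -148   98  107  109  104
   101 -147 -146]
 [-146 -149 -149 -150 -150 -147 -147 -151 -146 -149   96   95  103  100
  -144 -146 -147]
 [-149 -147 -148 -150 -149 -146 -146 -148 -149 -145   87   88   81 -144
  -145 -147 -146]]
```

View pics/s3.png

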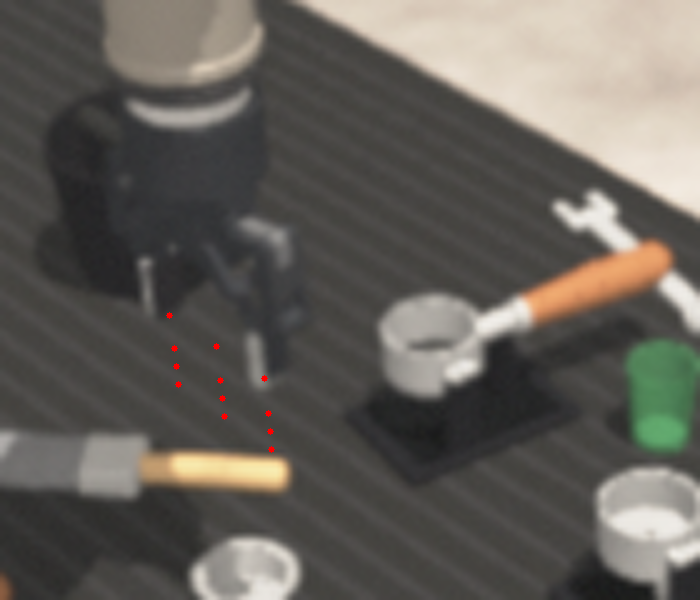

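The depth data show the real fingertips about 39 mm above the reported TCP when shut, +45 mm at 64 mm opening and +52 mm when open. So for a tip 6 mm under the 25 mm rim I need a reported z of about -0.026. I'll descend in stages and watch the force.

```bash
python3 -m jog '[[[0,0,45],[0,0,0],-1],[[0,0,45],[0,0,0],-1],[[0,0,40],[0,0,0],-1],[[0,0,20],[0,0,0],-1],[[0,0,14],[0,0,0],-1],[[0,0,0],[0,0,0],-1]]'; python3 tip.py; python3 -m jog '[[[0,0,10],[0,0,0],-1],[[0,0,0],[0,0,0],-1],[[0,0,0],[0,0,0],-0.4],[[0,0,0],[0,0,0],-0.2],[[0,0,0],[0,0,0],1],[[0,0,0],[0,0,0],1],[[0,0,0],[0,0,0],1]]' 30
```

```text
t: 7.08
eef_pos: [0.4318, 0.2808, -0.0163]
tool_rot: [-0.0, 0.001, 1.0, -0.0]
contact_force: [0.1, -0.7, -0.2]
gripper_width: 1.002
side -1 381 low z [0.0103 0.0106 0.0121 0.0127] xy [ 0.0026 -0.0425  0.0122]
side 1 352 low z [0.0118 0.0135 0.0136 0.0137] xy [-0.0142  0.0411  0.0136]
top -1 320 low z [0.0103 0.0108 0.012  0.0122] xy [-0.0193 -0.0388  0.0119]
top 1 21 low z [0.0172 0.0173 0.0174 0.0175] xy [-0.0148  0.0043  0.0179]
1.0015728082709818
t: 8.05
eef_pos: [0.4323, 0.2813, -0.0247]
tool_rot: [0.0, 0.001, 1.0, 0.0]
contact_force: [-1.7, -1.1, 10.2]
gripper_width: 0.726
```

```bash
python3 -m jog '[[[0,0,-10],[0,0,0],1],[[0,0,-45],[0,0,0],1],[[0,0,-45],[0,0,0],1],[[0,0,-45],[0,0,0],1],[[0,0,-25],[0,0,0],1],[[0,0,0],[0,0,0],1]]' && python3 -c "
from h import *
p,d=bot.read_camera('side');cv2.imwrite('pics/s4.png',cv2.resize(p[40:220,120:320],None,fx=4,fy=4)[:,:,::-1])
p,d=bot.read_camera('top');cv2.imwrite('pics/t4.png',cv2.resize(p[140:270,110:290],None,fx=4,fy=4)[:,:,::-1])"
```

```text
t: 8.8
eef_pos: [0.4333, 0.282, 0.1467]
tool_rot: [0.002, 0.001, 1.0, 0.002]
contact_force: [-0.3, 0.4, -0.3]
gripper_width: 0.72
```

View pics/s4.png

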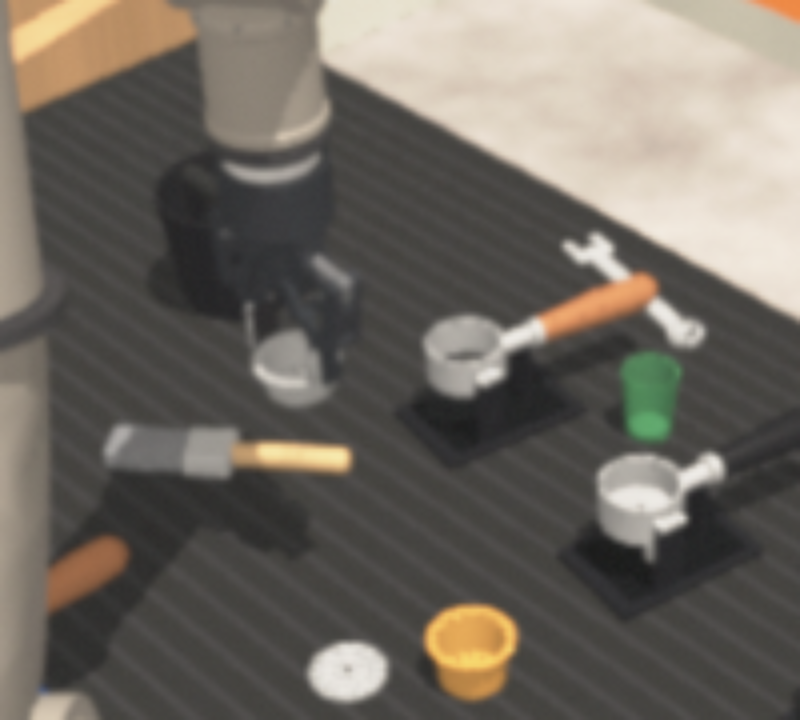

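Held. Next I'll check its tilt and offset in the gripper.

```bash
cat > held.py <<'E'
from h import *
import sys
n,grz=sys.argv[1],float(sys.argv[2])   # rimtop minus eef z at grasp
e=bot.get_obs()['eef_pos'];z=e[2]+grz;ro,ri=dims(n);allq=[]
for c in("side","top"):
    p,d=bot.read_camera(c);P=cloud(c,d)
    r=annulus(P,e[:2],z,ro,ri,.005);print(c,None if r is None else((r[0]-e[:2]).round(4),r[1],(r[2]-z).round(4),r[3].round(2)))
    q=P.reshape(-1,3);q=q[np.isfinite(q[:,0])];rr=np.hypot(*(q[:,:2]-e[:2]).T)
    q=q[(abs(q[:,2]-z)<.006)&(rr<ro+.003)&(rr>ri-.002)&(abs(q[:,1]-e[1])<ro-.008)]
    allq.append(q)
    if len(q)>10:
        A=np.c_[q[:,:2]-e[:2],np.ones(len(q))];s=np.linalg.lstsq(A,q[:,2]-z,rcond=None)[0];print(' slope x,y',s[:2].round(3),'dz',s[2].round(4),len(q),'xrange',(q[:,0]-e[0]).min().round(3),(q[:,0]-e[0]).max().round(3))
E
python3 held.py large_shallow_center .0497
```

```text
side (array([ 0.0014, -0.0014]), 94, np.float64(0.0), np.float64(0.44))
 slope x,y [-0.081  0.   ] dz -0.0015 37 xrange -0.03 0.022
top (array([ 0.0017, -0.0022]), 31, np.float64(0.0), np.float64(0.64))
 slope x,y [ 0.067 -0.519] dz -0.0095 17 xrange -0.025 0.031
```

View pics/t4.png

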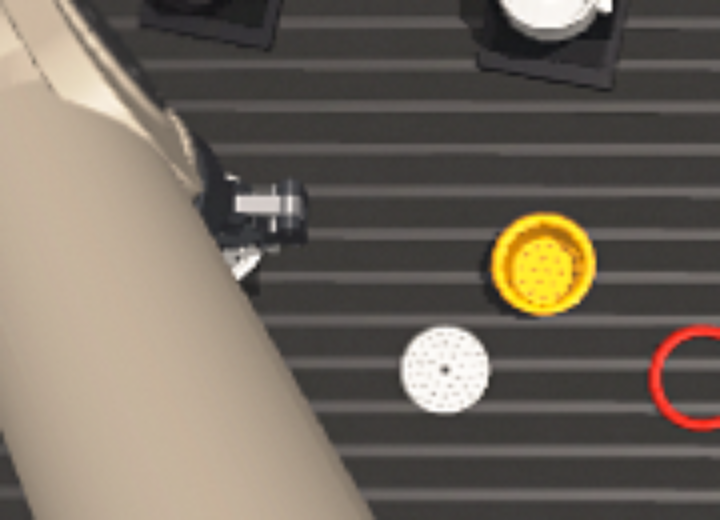

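```bash
python3 -m jog '[[[-34,-35,0],[0,0,0],1],[[-34,-35,0],[0,0,0],1],[[-34,-35,0],[0,0,0],1],[[-34,-35,0],[0,0,0],1],[[-35,-36.5,0],[0,0,0],1],[[0,0,30],[0,0,0],1],[[0,0,30],[0,0,0],1],[[0,0,15],[0,0,0],1],[[0,0,0],[0,0,0],1],[[0,0,0],[0,0,0],1]]' && python3 held.py large_shallow_center .0497;python3 -c "
from h import *
p,d=bot.read_camera('side');cv2.imwrite('pics/s5.png',cv2.resize(p[80:260,180:380],None,fx=4,fy=4)[:,:,::-1])"
```

```text
t: 10.25
eef_pos: [0.6036, 0.1046, 0.0701]
tool_rot: [0.001, 0.0, 1.0, 0.0]
contact_force: [-0.1, 0.5, -0.1]
gripper_width: 0.722
side (array([ 0.0016, -0.0003]), 102, np.float64(0.0002), np.float64(0.45))
 slope x,y [-0.048  0.04 ] dz -0.0004 51 xrange -0.032 0.029
top None
```

View pics/s5.png

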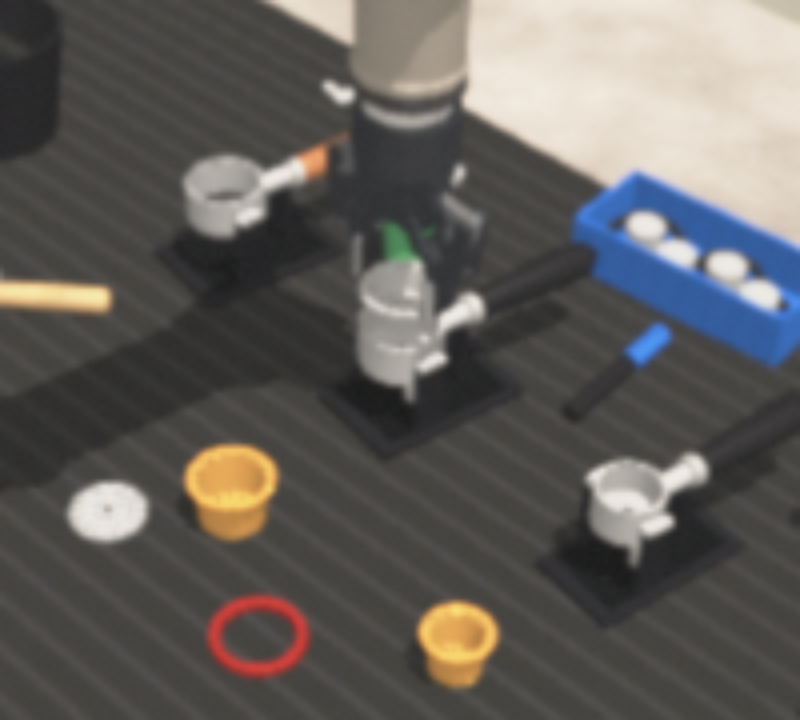

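The basket is centred over the large spouted head. Lowering in small steps.

```bash
python3 -m jog '[[[0,0,8],[0,0,0],1],[[0,0,8],[0,0,0],1],[[0,0,6],[0,0,0],1],[[0,0,4],[0,0,0],1],[[0,0,0],[0,0,0],1]]'; python3 -m jog '[[[0,0,3],[0,0,0],1],[[0,0,2],[0,0,0],1],[[0,0,0],[0,0,0],1]]'
```

```text
t: 11.02
eef_pos: [0.6026, 0.1043, 0.0428]
tool_rot: [-0.0, 0.001, 1.0, -0.0]
contact_force: [-0.3, 0.0, -1.0]
gripper_width: 0.721
t: 11.4
eef_pos: [0.6037, 0.1046, 0.0409]
tool_rot: [0.001, 0.001, 1.0, 0.001]
contact_force: [-8.0, -1.9, 18.4]
gripper_width: 0.719
```

```bash
python3 -m jog '[[[1,0,-1],[0,0,0],1],[[0,0,0],[0,0,0],-0.4],[[0,0,0],[0,0,0],-0.7],[[0,0,0],[0,0,0],-1],[[0,0,0],[0,0,0],-1],[[0,0,-30],[0,0,0],-1],[[0,0,-45],[0,0,0],-1],[[0,0,-45],[0,0,0],-1],[[0,0,0],[0,0,0],-1]]'; cat > seat.py <<'E'
from h import *
import sys
m,b=sys.argv[1:3]
for c in("side","top"):
    p,d=bot.read_camera(c);P=cloud(c,d)
    x,y,z=C[m];r=annulus(P,(x,y),.088,*dims(b),.006)
    print(c,None if r is None else(r[0].round(4),r[1],r[2].round(4),r[3].round(2)))
    q=P.reshape(-1,3);q=q[np.isfinite(q[:,0])];rr=np.hypot(q[:,0]-r[0][0],q[:,1]-r[0][1]) if r else 0
    ro,ri=dims(b);q=q[(abs(q[:,2]-.088)<.01)&(rr<ro-.0005)&(rr>ri)]
    A=np.c_[q[:,:2]-[x,y],np.ones(len(q))];s=np.linalg.lstsq(A,q[:,2],rcond=None)[0];print(' slope',s[:2].round(3),'z',s[2].round(4),len(q))
    i=bot.camera_info(c);W=i['world_from_camera'];k=W[:3,:3].T@(np.array([x,y,z])-W[:3,3]);u=int(i['cx']-i['fx']*k[0]/k[2]);v=int(i['cy']+i['fy']*k[1]/k[2])
    cv2.imwrite(f"pics/seat_{b}_{c}_{int(bot.get_obs()['t']*100)}.png",cv2.resize(p[max(v-35,0):v+35,max(u-35,0):u+35],None,fx=6,fy=6,interpolation=cv2.INTER_CUBIC)[:,:,::-1])
E
python3 seat.py large_spouted_mouth large_shallow_center; ls -t pics|head -2
```

```text
t: 12.52
eef_pos: [0.6046, 0.1048, 0.1632]
tool_rot: [0.004, 0.001, 1.0, 0.001]
contact_force: [-0.1, 0.3, -0.0]
gripper_width: 1.0
side (array([0.6041, 0.1036]), 144, np.float64(0.0871), np.float64(0.58))
 slope [0.025 0.026] z 0.0859 102
top None
 slope [0. 0.] z 0.0 0
seat_large_shallow_center_top_1262.png
seat_large_shallow_center_side_1257.png
```

View pics/seat_large_shallow_center_side_1257.png

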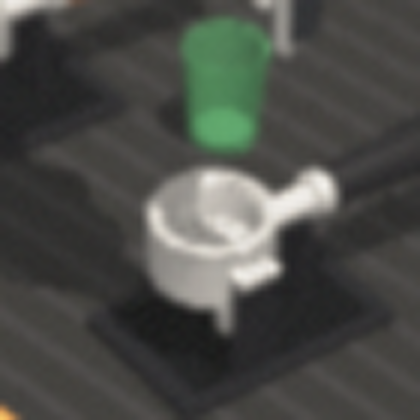

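Seated: the rim at z≈0.087 is level and centred. Next is the large deep gold basket.

```bash
python3 -m jog '[[[50,1,0],[0,0,0],-1],[[50,1,0],[0,0,0],-1],[[50,1,0],[0,0,0],-1],[[20,1,0],[0,0,0],-1],[[0,0,45],[0,0,0],-1],[[0,0,45],[0,0,0],-1],[[0,0,30],[0,0,0],-1],[[0,0,0],[0,0,0],-1],[[0,0,0],[0,0,0],-1]]'; python3 -c "
from h import *
p,d=bot.read_camera('side');n='large_deep_center';print(annulus(cloud('side',d),C[n],.04,*dims(n)))"
```

```text
t: 13.75
eef_pos: [0.4319, 0.1085, 0.0396]
tool_rot: [-0.0, 0.001, 1.0, -0.0]
contact_force: [-0.2, -0.4, 0.5]
gripper_width: 0.998
(array([0.4355773 , 0.10957959]), 98, np.float64(0.04003596604043965), np.float64(0.5563989634427567))
```

```bash
python3 -m jog '[[[-1.5,0,25],[0,0,0],-1],[[0,0,15],[0,0,0],-1],[[0,0,10],[0,0,0],-1],[[0,0,0],[0,0,0],-1],[[0,0,0],[0,0,0],-0.4],[[0,0,0],[0,0,0],-0.2],[[0,0,0],[0,0,0],1],[[0,0,0],[0,0,0],1],[[0,0,0],[0,0,0],1]]' 30; python3 -m jog '[[[0,0,-10],[0,0,0],1],[[0,0,-45],[0,0,0],1],[[0,0,-45],[0,0,0],1],[[0,0,-45],[0,0,0],1],[[0,0,-35],[0,0,0],1],[[0,0,0],[0,0,0],1],[[0,0,0],[0,0,0],1]]'; python3 held.py large_deep_center .0500
```

```text
t: 14.92
eef_pos: [0.4338, 0.1088, -0.0097]
tool_rot: [0.0, 0.0, 1.0, 0.0]
contact_force: [-2.7, -0.1, 10.5]
gripper_width: 0.718
t: 15.8
eef_pos: [0.4328, 0.1084, 0.169]
tool_rot: [-0.0, 0.001, 1.0, -0.0]
contact_force: [-0.9, 0.3, -1.2]
gripper_width: 0.714
side (array([ 0.0011, -0.0013]), 126, np.float64(0.0002), np.float64(0.46))
 slope x,y [-0.04   0.014] dz -0.0005 53 xrange -0.033 0.026
top None
```

```bash
python3 -m jog '[[[-33,36.6,0],[0,0,0],1],[[-33,36.6,0],[0,0,0],1],[[-33,36.6,0],[0,0,0],1],[[-33,36.6,0],[0,0,0],1],[[-33,36.6,0],[0,0,0],1],[[-33,36.6,0],[0,0,0],1],[[0,0,35],[0,0,0],1],[[0,0,30],[0,0,0],1],[[0,0,14],[0,0,0],1],[[0,0,0],[0,0,0],1],[[0,0,0],[0,0,0],1]]' && python3 held.py large_deep_center .0500;python3 -c "
from h import *
p,d=bot.read_camera('side');cv2.imwrite('pics/s6.png',cv2.resize(p[50:200,150:330],None,fx=4,fy=4)[:,:,::-1])"
```

```text
t: 17.27
eef_pos: [0.6324, 0.3282, 0.0915]
tool_rot: [0.001, 0.001, 1.0, 0.0]
contact_force: [0.8, -0.3, -0.6]
gripper_width: 0.719
side (array([-0.0026, -0.003 ]), 80, np.float64(-0.0006), np.float64(0.41))
 slope x,y [-0.018  0.018] dz -0.0013 29 xrange -0.032 0.025
top (array([0.001 , 0.0002]), 39, np.float64(0.0), np.float64(0.54))
 slope x,y [-0.054 -0.042] dz -0.0024 19 xrange -0.029 0.019
```

View pics/s6.png

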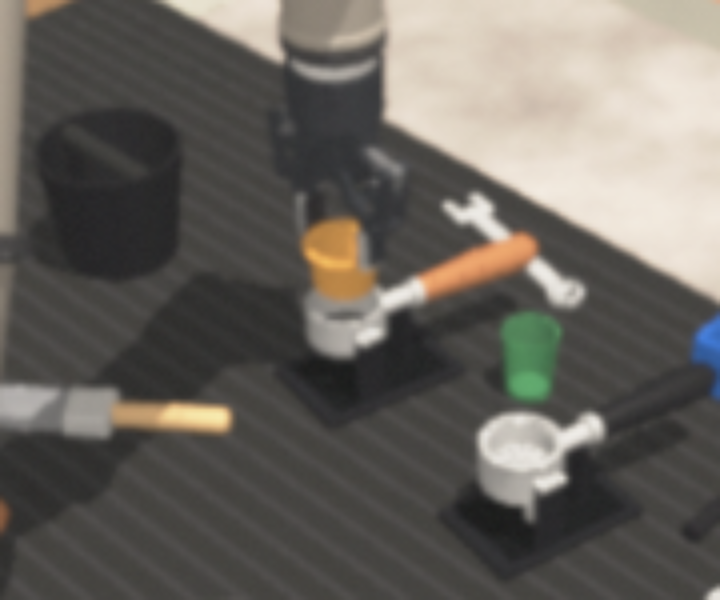

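Aligned visually, and the shallow silver basket sits well at lower right. Lowering.

```bash
python3 -m jog '[[[0,0,10],[0,0,0],1],[[0,0,10],[0,0,0],1],[[0,0,10],[0,0,0],1],[[0,0,6],[0,0,0],1],[[0,0,0],[0,0,0],1]]';python3 -m jog '[[[0,0,6],[0,0,0],1],[[0,0,4],[0,0,0],1],[[0,0,0],[0,0,0],1]]'
```

```text
t: 18.05
eef_pos: [0.6312, 0.3277, 0.0534]
tool_rot: [-0.001, 0.0, 1.0, -0.0]
contact_force: [0.6, -0.1, -0.3]
gripper_width: 0.714
t: 18.42
eef_pos: [0.6313, 0.3278, 0.0439]
tool_rot: [-0.0, 0.0, 1.0, -0.0]
contact_force: [0.1, -0.4, -0.6]
gripper_width: 0.718
```

```bash
python3 -m jog '[[[0,0,2.5],[0,0,0],1],[[0,0,1.5],[0,0,0],1],[[0,0,0],[0,0,0],1]]'
```

```text
t: 18.8
eef_pos: [0.632, 0.3282, 0.0418]
tool_rot: [0.0, 0.001, 1.0, 0.0]
contact_force: [-2.7, -0.3, 6.7]
gripper_width: 0.717
```

```bash
python3 -m jog '[[[0,0,0],[0,0,0],-0.4],[[0,0,0],[0,0,0],-0.7],[[0,0,0],[0,0,0],-1],[[0,0,0],[0,0,0],-1],[[0,0,-30],[0,0,0],-1],[[0,0,-45],[0,0,0],-1],[[0,0,-45],[0,0,0],-1],[[0,0,0],[0,0,0],-1]]'; python3 seat.py large_bottomless_mouth large_deep_center; ls -t pics|head -2
```

```text
t: 19.8
eef_pos: [0.6344, 0.3292, 0.1651]
tool_rot: [0.004, 0.001, 1.0, 0.002]
contact_force: [0.5, 0.2, -0.1]
gripper_width: 0.996
side (array([0.6314, 0.3272]), 131, np.float64(0.0876), np.float64(0.56))
 slope [0.008 0.009] z 0.0855 91
top (array([0.6306, 0.3271]), 157, np.float64(0.0872), np.float64(0.56))
 slope [ 0.061 -0.025] z 0.0865 90
seat_large_deep_center_top_1989.png
seat_large_deep_center_side_1985.png
```

Seated. Next is the small deep gold basket.

```bash
python3 -m jog '[[[21,-47.8,0],[0,0,0],-1],[[21,-47.8,0],[0,0,0],-1],[[21,-47.8,0],[0,0,0],-1],[[21,-47.8,0],[0,0,0],-1],[[21,-47.8,0],[0,0,0],-1],[[21,-47.8,0],[0,0,0],-1],[[21,-47.8,0],[0,0,0],-1],[[21,-47.8,0],[0,0,0],-1],[[21,-47.8,0],[0,0,0],-1],[[0,0,45],[0,0,0],-1],[[0,0,45],[0,0,0],-1],[[0,0,35],[0,0,0],-1]]'; python3 -m jog '[[[0,0,0],[0,0,0],-1],[[0,0,0],[0,0,0],-1]]';python3 -c "
from h import *
p,d=bot.read_camera('side');n='small_deep_center';print(annulus(cloud('side',d),C[n],.036,*dims(n)))"
```

```text
t: 21.4
eef_pos: [0.4401, -0.102, 0.0327]
tool_rot: [-0.002, 0.001, 1.0, -0.0]
contact_force: [-0.0, 0.5, -0.6]
gripper_width: 1.0
t: 21.65
eef_pos: [0.4422, -0.1022, 0.0357]
tool_rot: [-0.0, 0.001, 1.0, -0.0]
contact_force: [-0.1, -0.3, 0.9]
gripper_width: 1.0
(array([ 0.44452541, -0.10162667]), 107, np.float64(0.03606087375857881), np.float64(0.6073944067820137))
```

```bash
python3 -m jog '[[[-1,0,25],[0,0,0],-0.7],[[0,0,14],[0,0,0],-0.7],[[0,0,9],[0,0,0],-0.7],[[0,0,0],[0,0,0],-0.5],[[0,0,0],[0,0,0],-0.2],[[0,0,0],[0,0,0],0],[[0,0,0],[0,0,0],1],[[0,0,0],[0,0,0],1],[[0,0,0],[0,0,0],1]]' 30; python3 -m jog '[[[0,0,-10],[0,0,0],1],[[0,0,-45],[0,0,0],1],[[0,0,-45],[0,0,0],1],[[0,0,-45],[0,0,0],1],[[0,0,-35],[0,0,0],1],[[0,0,0],[0,0,0],1],[[0,0,0],[0,0,0],1]]'; python3 held.py small_deep_center .0480
```

```text
t: 22.82
eef_pos: [0.4436, -0.1021, -0.0118]
tool_rot: [0.0, 0.001, 1.0, 0.0]
contact_force: [-2.2, -0.7, 7.9]
gripper_width: 0.567
t: 23.7
eef_pos: [0.4426, -0.1019, 0.167]
tool_rot: [-0.0, 0.0, 1.0, 0.0]
contact_force: [-0.9, -0.2, -0.7]
gripper_width: 0.572
side (array([ 0.0017, -0.0011]), 118, np.float64(-0.0001), np.float64(0.46))
 slope x,y [-0.025  0.017] dz -0.001 52 xrange -0.022 0.025
top (array([-0.0076, -0.0044]), 9, np.float64(0.0006), np.float64(0.49))
```

```bash
python3 -m jog '[[[-30,-37.6,0],[0,0,0],1],[[-30,-37.6,0],[0,0,0],1],[[-30,-37.6,0],[0,0,0],1],[[-30,-37.6,0],[0,0,0],1],[[-30,-37.6,0],[0,0,0],1],[[-30,-37.6,0],[0,0,0],1],[[0,0,35],[0,0,0],1],[[0,0,30],[0,0,0],1],[[0,0,12],[0,0,0],1],[[0,0,0],[0,0,0],1],[[0,0,0],[0,0,0],1]]' && python3 held.py small_deep_center .0480;python3 -c "
from h import *
p,d=bot.read_camera('side');cv2.imwrite('pics/s7.png',cv2.resize(p[130:280,310:490],None,fx=4,fy=4)[:,:,::-1])"
```

```text
t: 25.18
eef_pos: [0.6236, -0.3283, 0.0915]
tool_rot: [0.001, 0.001, 1.0, -0.0]
contact_force: [-0.0, -0.1, 0.6]
gripper_width: 0.573
side (array([0.001 , 0.0003]), 137, np.float64(-0.0004), np.float64(0.48))
 slope x,y [-0.033  0.002] dz -0.0011 74 xrange -0.024 0.027
top (array([-0.0111, -0.0056]), 8, np.float64(-0.0002), np.float64(0.53))
```

View pics/s7.png

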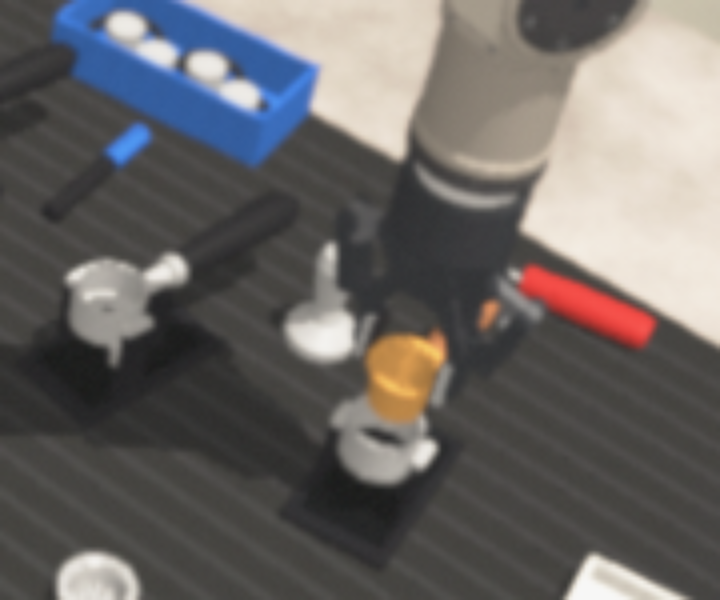

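The basket lies on the head's axis once the view's lean is allowed for, and the numbers agree within 1 mm. Lowering.

```bash
python3 -m jog '[[[1,0,10],[0,0,0],1],[[0,0,10],[0,0,0],1],[[0,0,10],[0,0,0],1],[[0,0,6],[0,0,0],1],[[0,0,0],[0,0,0],1]]';python3 -m jog '[[[0,0,4],[0,0,0],1],[[0,0,3],[0,0,0],1],[[0,0,2],[0,0,0],1],[[0,0,0],[0,0,0],1]]'
```

```text
t: 25.95
eef_pos: [0.6215, -0.3276, 0.0534]
tool_rot: [-0.001, 0.001, 1.0, 0.0]
contact_force: [-1.0, -0.2, -0.6]
gripper_width: 0.566
t: 26.45
eef_pos: [0.6218, -0.3278, 0.0451]
tool_rot: [-0.0, 0.001, 1.0, 0.0]
contact_force: [-0.1, 0.4, -0.2]
gripper_width: 0.567
```

```bash
python3 -m jog '[[[0,0,2],[0,0,0],1],[[0,0,2],[0,0,0],1],[[0,0,0],[0,0,0],1]]'
```

```text
t: 26.82
eef_pos: [0.6225, -0.3282, 0.0439]
tool_rot: [0.001, 0.001, 1.0, 0.0]
contact_force: [-4.9, 2.7, 14.2]
gripper_width: 0.566
```

```bash
python3 -m jog '[[[0,0,-1],[0,0,0],0],[[0,0,0],[0,0,0],-0.3],[[0,0,0],[0,0,0],-0.6],[[0,0,0],[0,0,0],-1],[[0,0,0],[0,0,0],-1],[[0,0,-30],[0,0,0],-1],[[0,0,-45],[0,0,0],-1],[[0,0,-45],[0,0,0],-1],[[0,0,0],[0,0,0],-1]]'; python3 seat.py small_bottomless_mouth small_deep_center; ls -t pics|head -2
```

```text
t: 27.95
eef_pos: [0.6242, -0.3296, 0.1669]
tool_rot: [0.004, 0.001, 1.0, -0.002]
contact_force: [-0.7, 0.4, -0.2]
gripper_width: 1.0
side (array([ 0.6232, -0.3289]), 138, np.float64(0.0868), np.float64(0.57))
 slope [0.025 0.021] z 0.0856 90
top (array([ 0.6227, -0.329 ]), 131, np.float64(0.0872), np.float64(0.54))
 slope [ 0.039 -0.021] z 0.0866 81
seat_small_deep_center_top_2805.png
seat_small_deep_center_side_2800.png
```

```bash
python3 -m jog '[[[48,18.8,0],[0,0,0],-1],[[48,18.8,0],[0,0,0],-1],[[48,18.8,0],[0,0,0],-1],[[48,18.8,0],[0,0,0],-1],[[0,0,50],[0,0,0],-1],[[0,0,50],[0,0,0],-1],[[0,0,35],[0,0,0],-1],[[0,0,0],[0,0,0],-1],[[0,0,0],[0,0,0],-1]]';python3 -c "
from h import *
p,d=bot.read_camera('side');n='small_shallow_center';print(annulus(cloud('side',d),C[n],.023,*dims(n)))"
```

```text
t: 29.18
eef_pos: [0.4301, -0.2527, 0.0277]
tool_rot: [-0.0, 0.001, 1.0, -0.0]
contact_force: [0.5, -0.9, -0.8]
gripper_width: 1.0
(array([ 0.43120554, -0.2530578 ]), 119, np.float64(0.02245012277734783), np.float64(0.6127653933986322))
```

```bash
python3 -m jog '[[[0,0,25],[0,0,0],-0.7],[[0,0,15],[0,0,0],-0.7],[[0,0,12],[0,0,0],-0.7],[[0,0,0],[0,0,0],-0.5],[[0,0,0],[0,0,0],-0.2],[[0,0,0],[0,0,0],0],[[0,0,0],[0,0,0],1],[[0,0,0],[0,0,0],1],[[0,0,0],[0,0,0],1]]' 30; python3 -m jog '[[[0,0,-10],[0,0,0],1],[[0,0,-45],[0,0,0],1],[[0,0,-45],[0,0,0],1],[[0,0,-45],[0,0,0],1],[[0,0,-35],[0,0,0],1],[[0,0,0],[0,0,0],1],[[0,0,0],[0,0,0],1]]'; python3 held.py small_shallow_center .0470
```

```text
t: 30.35
eef_pos: [0.4304, -0.2527, -0.0238]
tool_rot: [0.001, 0.001, 1.0, -0.0]
contact_force: [-1.7, 0.9, 4.8]
gripper_width: 0.568
t: 31.22
eef_pos: [0.4296, -0.2521, 0.1551]
tool_rot: [-0.0, 0.0, 1.0, 0.0]
contact_force: [1.0, -0.0, -0.2]
gripper_width: 0.56
side (array([-0.0003, -0.0001]), 148, np.float64(-0.0001), np.float64(0.55))
 slope x,y [-0.046 -0.029] dz -0.0007 73 xrange -0.026 0.026
top (array([-0.    ,  0.0009]), 58, np.float64(0.0003), np.float64(0.63))
 slope x,y [-0.192  0.033] dz -0.004 49 xrange -0.026 -0.012
```

```bash
python3 -m jog '[[[-40.5,32,0],[0,0,0],1],[[-40.5,32,0],[0,0,0],1],[[-40.5,32,0],[0,0,0],1],[[-40.5,32,0],[0,0,0],1],[[0,0,35],[0,0,0],1],[[0,0,30],[0,0,0],1],[[0,0,12],[0,0,0],1],[[0,0,0],[0,0,0],1],[[0,0,0],[0,0,0],1]]' && python3 held.py small_shallow_center .0470;python3 -c "
from h import *
p,d=bot.read_camera('side');cv2.imwrite('pics/s8.png',cv2.resize(p[110:260,260:440],None,fx=4,fy=4)[:,:,::-1])"
```

```text
t: 32.45
eef_pos: [0.5928, -0.125, 0.0793]
tool_rot: [0.001, 0.001, 1.0, -0.0]
contact_force: [-0.7, 0.4, 0.2]
gripper_width: 0.562
side (array([0.0003, 0.0002]), 102, np.float64(0.0004), np.float64(0.5))
 slope x,y [-0.018 -0.053] dz 0.0 46 xrange -0.025 0.025
top None
```

View pics/s8.png

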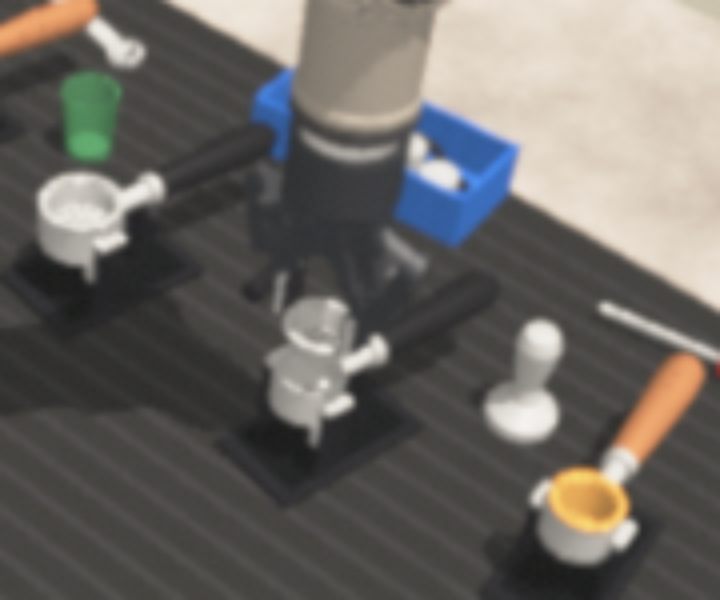

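Over the small spouted head within 1 mm, and the small gold basket is seated at right. Lowering.

```bash
python3 -m jog '[[[0.5,0,10],[0,0,0],1],[[0,0,9],[0,0,0],1],[[0,0,6],[0,0,0],1],[[0,0,4],[0,0,0],1],[[0,0,0],[0,0,0],1]]';python3 -m jog '[[[0,0,2],[0,0,0],1],[[0,0,2],[0,0,0],1],[[0,0,0],[0,0,0],1]]'
```

```text
t: 33.22
eef_pos: [0.5914, -0.1246, 0.0489]
tool_rot: [-0.0, 0.001, 1.0, 0.0]
contact_force: [-0.4, -0.2, 0.1]
gripper_width: 0.567
t: 33.6
eef_pos: [0.5916, -0.1246, 0.0452]
tool_rot: [-0.0, 0.001, 1.0, 0.0]
contact_force: [1.3, -0.7, -0.3]
gripper_width: 0.567
```

```bash
python3 -m jog '[[[0,0,2],[0,0,0],1],[[0,0,1.5],[0,0,0],1],[[0,0,0],[0,0,0],1]]'
```

```text
t: 33.98
eef_pos: [0.5921, -0.1246, 0.044]
tool_rot: [0.001, 0.001, 1.0, 0.001]
contact_force: [-5.9, 1.3, 17.6]
gripper_width: 0.568
```

Contact. Releasing, retreating well clear and checking all four.

```bash
python3 -m jog '[[[0,0,-1],[0,0,0],0],[[0,0,0],[0,0,0],-0.3],[[0,0,0],[0,0,0],-0.6],[[0,0,0],[0,0,0],-1],[[0,0,0],[0,0,0],-1],[[0,0,-30],[0,0,0],-1],[[0,0,-45],[0,0,0],-1],[[0,0,-50],[0,0,0],-1],[[50,0,0],[0,0,0],-1],[[50,0,0],[0,0,0],-1],[[0,0,0],[0,0,0],-1],[[0,0,0],[0,0,0],-1]]'; for s in "large_spouted large_shallow" "large_bottomless large_deep" "small_spouted small_shallow" "small_bottomless small_deep"; do set -- $s; echo $s; python3 seat.py $1_mouth $2_center; done; python3 - <<'E'
from h import *
p,d=bot.read_camera('side');q,d=bot.read_camera('top')
a=cv2.resize(p[70:270,210:450],(480,400),interpolation=cv2.INTER_CUBIC)
b=cv2.resize(q[85:165,130:450],(800,200),interpolation=cv2.INTER_CUBIC)
cv2.imwrite('pics/fin_s.png',a[:,:,::-1]);cv2.imwrite('pics/fin_t.png',b[:,:,::-1])
for n in("tamper_center","shot_glass_center"):
    r=bot.landmark_of("top",n)[:1];print(n,onplane("top",[np.array(r[0]['xy'])*S],.04) if r else None)
E
```

```text
t: 35.48
eef_pos: [0.4925, -0.1243, 0.1682]
tool_rot: [0.001, 0.0, 1.0, 0.0]
contact_force: [-0.2, 0.3, 0.5]
gripper_width: 1.002
large_spouted large_shallow
side (array([0.6025, 0.1032]), 142, np.float64(0.0873), np.float64(0.57))
 slope [ 0.034 -0.003] z 0.0858 103
top (array([0.6033, 0.1026]), 221, np.float64(0.0876), np.float64(0.59))
 slope [ 0.035 -0.004] z 0.0878 131
large_bottomless large_deep
side (array([0.6319, 0.328 ]), 130, np.float64(0.0875), np.float64(0.54))
 slope [0.    0.018] z 0.0861 87
top (array([0.6314, 0.3254]), 220, np.float64(0.0872), np.float64(0.54))
 slope [0.022 0.038] z 0.0869 133
small_spouted small_shallow
side (array([ 0.5913, -0.1251]), 137, np.float64(0.0872), np.float64(0.59))
 slope [0.033 0.004] z 0.0861 98
top (array([ 0.5906, -0.1271]), 99, np.float64(0.0873), np.float64(0.6))
 slope [0.044 0.106] z 0.0864 58
small_bottomless small_deep
side (array([ 0.6221, -0.3287]), 144, np.float64(0.0869), np.float64(0.52))
 slope [0.018 0.018] z 0.0859 90
top (array([ 0.6233, -0.3266]), 108, np.float64(0.0873), np.float64(0.55))
 slope [-0.02  -0.016] z 0.0872 58
tamper_center [[ 0.74001864 -0.2193487   0.04      ]]
shot_glass_center [[0.73216828 0.21705769 0.04      ]]
```

View pics/fin_s.png

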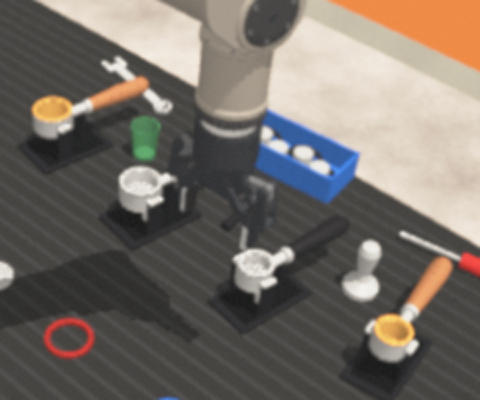

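View pics/fin_t.png

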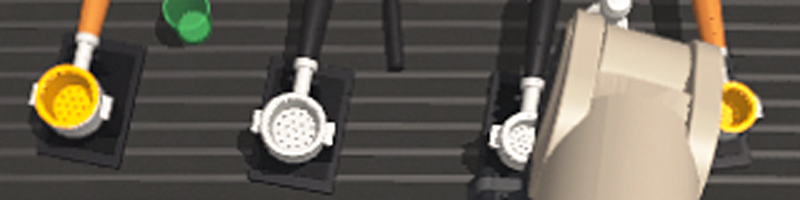

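All four look seated. The arm hides the small ones from above, so I'll move it to the middle and check the rims with a tighter fit.

```bash
python3 -m jog '[[[0,45,-20],[0,0,0],-1],[[0,45,-20],[0,0,0],-1],[[0,40,0],[0,0,0],-1],[[0,0,0],[0,0,0],-1],[[0,0,0],[0,0,0],-1]]'; python3 - <<'E'
from h import *
pr=[("large_spouted","large_shallow"),("large_bottomless","large_deep"),("small_spouted","small_shallow"),("small_bottomless","small_deep")]
for c in("top","side"):
    D=[]
    for k in range(4):
        p,d=bot.read_camera(c);D.append(np.where(d==0,np.nan,d))
    P=cloud(c,np.nan_to_num(np.nanmedian(D,0)))
    cv2.imwrite(f'pics/fin2_{c}.png',cv2.resize(p[85:165,130:450] if c=='top' else p[70:270,210:450],(800,200) if c=='top' else (480,400),interpolation=cv2.INTER_CUBIC)[:,:,::-1])
    for m,b in pr:
        x,y,z=C[m+"_mouth"];ro,ri=dims(b+"_center");r=annulus(P,(x,y),.088,ro,ri,.006)
        if r is None: print(c,b,None);continue
        q=P.reshape(-1,3);q=q[np.isfinite(q[:,0])];rr=np.hypot(*(q[:,:2]-r[0]).T);q=q[(rr<ro-.001)&(rr>ri+.001)&(abs(q[:,2]-.088)<.006)]
        A=np.c_[q[:,:2]-r[0],np.ones(len(q))];w=np.ones(len(q))
        for _ in range(10):
            s=np.linalg.lstsq(A*w[:,None],(q[:,2])*w,rcond=None)[0];w=1/(1+((q[:,2]-A@s)/.001)**2)
        print(c,b,r[0].round(4),'slope',s[:2].round(3),'z',s[2].round(4),len(q))
E
```

```text
t: 36.7
eef_pos: [0.4916, 0.0048, 0.2077]
tool_rot: [-0.0, 0.001, 1.0, -0.0]
contact_force: [-0.8, -0.2, -0.3]
gripper_width: 1.001
top large_shallow [0.603  0.1025] slope [-0.006  0.001] z 0.0883 85
top large_deep [0.6315 0.3258] slope [0.013 0.022] z 0.0876 85
top small_shallow [ 0.5911 -0.1234] slope [ 0.025 -0.024] z 0.0878 43
top small_deep [ 0.6233 -0.3285] slope [ 0.025 -0.045] z 0.0882 63
side large_shallow [0.6031 0.1044] slope [0.026 0.013] z 0.0886 52
side large_deep [0.6319 0.3278] slope [0.013 0.049] z 0.0875 54
side small_shallow [ 0.5913 -0.1248] slope [0.048 0.088] z 0.0875 63
side small_deep [ 0.6229 -0.3287] slope [-0.019  0.006] z 0.088 56
```

View pics/fin2_top.png

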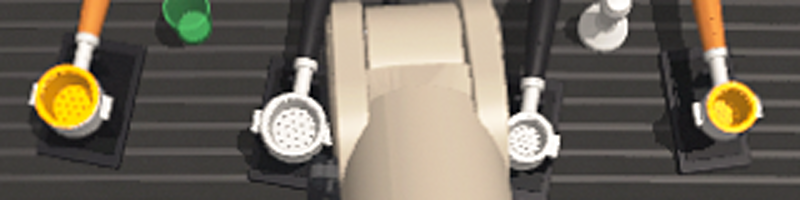

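All rim heights are 87.5–88.6 mm against 88 expected, and centres are within about 2 mm. Handing in.

```bash
python3 -c "
from station import bot
print(bot.hand_in())"
```

```text
the job is handed in; nothing more can be done
None
```

All four baskets are in their portafilters and the job is handed in at about 37 s of the 96 s allowed. `hand_in` gives no verdict.

- **Fit:** Each basket is in the right portafilter: deep gold in bottomless, shallow silver in spouted, large and small matched. In the last check, from both cameras, the rim tops were 87.5–88.6 mm above the bench against 88 mm seated. Centres were within about 2 mm of the mouths.
- **Clear of everything:** The gripper was open and raised clear of the baskets. The look-alikes were left alone. The tamper and shot glass stand where they were, to within about 6 mm, which is the detector's noise.

**What went wrong or disagreed:**
- The first grasp missed. The camera showed the fingertips about 39 mm above the reported TCP, so I corrected the grasp height for that.
- On release, each basket touched its seat 3–4 mm higher than predicted from the grasp height. The later checks show them fully down.
- For the small shallow basket, the side camera's fit gave a slope of about 0.09–0.10, close to the 0.1 rad limit, while the top camera's gave about 0.03. I took the side reading as noise, because the rim height matched a flat seat in both cameras.

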